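# Slide the vial carriage onto its dovetail rail and clamp it at the stop

## Task

Pick up the vial carriage, slide it onto the dovetail rail from the rail's tapered open end, and with its clamp still loose push it fully home, so that the sprung plunger of the end stop is pressed in flush. Keep pressing it home while you turn the wing knob at its side clockwise until it is tight, so that the carriage stays home when you let go. Work with a light hand: do not ram or jam the carriage on the rail, and leave the vial, caps and dose cup standing where they are.

Things in the scene. Friction and masses are not known exactly. Their poses are not given: they have to be found in the camera images.
- rail: Fixed bare-aluminium dovetail rail on a dark steel base plate 236 x 86 x 8 mm. Origin on the worktop under the rail; x points along the rail from its open end to its stop, z up. The dovetail runs from x = -100 to +115 mm on the centre line: 36 mm wide at its top (24 mm above the worktop), 24 mm wide at its foot (12 mm above the worktop).
- rail_entry (a point): Tip of the rail's tapered open end, on its centre line, 24 mm above the worktop (rail x = -100 mm); axes as the rail's. From here the first 12 mm are a lead-in: at the very tip 2.5 (foot) to 4 mm (top) narrower per side and 2.5 mm lower than the full dovetail.
- rail_top (a point): Rail top above the rail's origin. Towards +x a dark stop block (22 mm long, 32 wide, 14 above the rail top) is locked on the rail, front face anywhere from 50 to 90 mm beyond this point: not measured, to be seen or felt. From that face a steel plunger, 8 mm across, 7 mm above the rail top, sticks out 5 mm towards the open end.
- plunger (a joint): How far the stop's sprung plunger is pressed in, m: 0 = out, 0.005 = flush with the stop's face, where the carriage's end meets the solid stop. Takes about 2.5 N to start and 5 N to be flush; springs back and pushes a loose carriage back.
- carriage: Aluminium saddle, 90 mm long (x), 58 wide (y), 22.5 high, 0.28 to 0.46 kg, loose and upright on the worktop, a dovetail slot along x underneath. Origin: middle of its underside. An ear at its +y side carries the clamp knob, axis upright, 42 mm from the origin. On the rail its origin is on the rail's centre line 11.5 mm above the worktop; clamp loose, it slides easily (friction about 0.2).
- slot_roof (a point): Middle of the slot's roof, 12.5 mm above the carriage's origin; it rides on the rail's top. The slot is open at both ends and has 1.2 mm clearance to the dovetail on each side.
- nest_grip (a point): Where to grip the carriage: on the white square vial nest on the saddle, 44 mm above the carriage's origin on its centre line. The nest is 48 x 48 mm, flats along the carriage's x and y, from 22.5 to 50.5 mm above the origin, with a 38 mm round hole 24 mm deep; the saddle reaches 21 mm beyond it in x.
- knob_grip (a point): Centre of the knob's wing, on the knob's axis, 71.5 mm above the carriage's underside. The black wing is 11 mm thick, 36 mm long and 24 mm high (58.5 to 82.5 mm above the underside); its length lies along the y axis of this point, which turns with the knob.
- knob (a joint): Clamp knob angle, rad, growing clockwise seen from above; 0 = loose, wing along the carriage's y; the clamp begins to bite at about 0.7 to 0.9, is tight from 1.2 and ends at a stop at 1.6. Needs about 0.12 N m loose and 0.25 N m when tight; stays where it is left.
- vial: Bystander: open amber vial, 36 mm across, 84 mm tall, standing; origin under its centre.
- cap_a: Bystander: white vial cap, 37 mm across, 11 mm high; origin under its centre.
- cap_b: Bystander: another such white cap.
- dose_cup: Bystander: paper dose cup, 38 mm across, 29 mm high; origin under its centre.
There are look-alikes about, which are no part of the job. There is more than one size of the carriage; the one meant has the size given above.

How it is judged:
By the outcome, as a careful person would: the job done as asked, in the order asked, and still so for the second after the job is handed in, with the robot touching nothing.
It also fails if it takes over 72 s, if anything falls off the work surface, if the arm or the gripper's body presses on something with over 40 N, if the wrist force passes 120 N, or if a joint passes its speed limit or range.

## Robot

A 6-joint arm with a two-finger parallel gripper is mounted at the origin on a cart in front of the work surface, level with it; the furniture and walls round the work are solid. World frame = base frame: x ahead of the robot, y to its left, z up, the work surface at z = 0. Lengths are in m, angles in rad, forces in N, time in s.
With the tool pointing down it reaches from about 0.325 to 0.775 m from the base axis. Payload 5.5 kg.
Tool frame: the origin (TCP) lies midway between the tips of the shut fingers; the grasp point (between the pads) lies 19 mm behind it (r.grasp_offset is the distance from the TCP to the grasp point, in m); z points along the fingers, y is the line along which they close (so a half turn about z gives the same grasp; the last joint's range is limited). The gripper opens to 88 mm and grips with 3 to 60 N. Pads are 20 mm wide; open, the fingers measure 115 mm over their backs; the gripper's body (75 mm by 178 mm) begins 61 mm behind the grasp point.
Start: joints at [1.049, 0.091, 1.231, -0, 1.82, -0.057], TCP at [0.269, 0.536, 0.223] pointing down, gripper open.
Joint ranges: [-2.87, 2.87], [-0.86, 2.18], [0.17, 2.46], [-1.51, 4.65], [0.06, 2.69], [-2.65, 2.65]. Speed limits (rad/s): [2.57, 2.57, 3.01, 3.14, 3.14, 3.14].

## Interface

Orientations are given as a unit quaternion [w, x, y, z].
In Python, from workcell import r, viewer, sign_off, spotter gives the robot as it stands.
- The arm moves only by the tool move_arm, never from a script. Its argument "steps" is a list of rows, each an object of numbers: "gripper": the finger opening in m, from 0 to 0.0878; "tx", "ty", "tz": the shift along the world's x, y, z in m; "rx", "ry", "rz": the turn, a rotation vector about the world's x, y, z in rad. A call has 1 to 12 rows; each row is the pose to reach, as a shift and turn from the pose commanded when the call began; what a row does not reach only later rows make up. A row lasts 1/10 s, in which the tool goes at most 50 mm and 8.59 degrees, less where a joint would pass 70% of its speed; a pose out of reach is approached as far as the arm can. A call with a gripper value outside its range is refused whole. The fingers move at their own pace and stop on an object; "squeeze" is the grip in N (left out, the last holds). Time passes only in rows, so rows that repeat a pose let the fingers close. It gives the time, the measured TCP pose, the force, the opening and the grip force at its end, in the units of the state.
- r.read_state(): the state, without advancing time (a new reading comes with each control period).
- viewer.capture(name): name is "side" or "top"; returns a dict with "pixels" (420x560x3 uint8, red, green, blue), "z_map" (420x560 float32, m along the optical axis (not along the pixel's ray), 0 where there is no reading), "K" (3x3 intrinsics, pixels), "k1" (the pictures are not rectified: a ray, as slopes to the right and down, at radius r is drawn at 1 + k1 r^2 times it, then the intrinsics apply), "R" (3x3) and "t" (3): a world point X has camera coordinates R X + t. Camera axes: x right, y down, z forward; pixel columns grow to the right and rows downward; lengths in m; the calibration is good to about 2 mm. A picture is of the moment at which its call begins.
- sign_off(): hands the job in; it is judged then, once.
Trained networks look in a picture, given as the dict that the camera call returned (one of the last four; its "shot" number tells which), for a name from the list of things; names that differ only in an ending like _2 or _b are one class to them, and where a whole thing is asked for, a point or a joint stands for the part that bears it (a point fixed in the world has none). Each returns a list of dicts, best first, with "confidence" (0 to 1); they miss things now and then, are a little off and sometimes report something else, mostly with a low value. They report only what shows in the picture. A call takes as long as a camera call. They do not tell look-alikes from the thing itself.
- spotter.boxes_of(picture, label): "bbox" ([left, top, right, bottom] in pixels, round what is visible of it).
The state is a dict: "clock": time; "q": joint angles; "joint_velocities": joint speeds; "joint_efforts": joint torques, N m; "tcp_pos": TCP position; "tool_rot": TCP orientation; "contact_force": force on the tool from outside, world axes, zero at the start; "torque": the same for the moment, N m; "grip_width": opening from 0.0 (shut) to 1.0 (fully open); "grip_force": force on a finger pad.
Only numpy, scipy, OpenCV 4.12 (cv2) and the standard library are available. Lean on these libraries where they do the work, as an engineer would, in place of code of your own. Each camera call takes 0.05 s, during which the arm holds its last target. There are 200 camera calls.

## Working session

There is one attempt and no reset: what is moved stays moved. The work goes in short steps, Python scripts to look and compute and a tool call to move; the robot and the scene stay as the last step left them, time stands still between calls to the robot, and variables do not carry over. Pictures are saved under pics/ and viewed, at most 10 in all, crops included, and the job is handed in when it is done.

Besides the shell and the picture viewer there is one more tool, called after "Call:" by a JSON object that holds its "op" and its "data", one argument or row to a line. move_arm: Moves the arm, as the interface text tells. Its arguments: {"type":"object","properties":{"steps":{"type":"array"},"squeeze":{"type":"number"}},"required":["steps"]}

```bash
mkdir -p pics; ls
cat > h.py <<'E'
import numpy as np,cv2,pickle
from workcell import r,viewer,sign_off,spotter
def cap(n,save=None):
    p=viewer.capture(n)
    if save: cv2.imwrite('pics/'+save,cv2.cvtColor(p['pixels'],cv2.COLOR_RGB2BGR)); pickle.dump(p,open('pics/'+save+'.pkl','wb'))
    return p
def cloud(p):
    K=p['K'];h,w=p['z_map'].shape
    v,u=np.mgrid[:h,:w].astype(float)
    d=np.array([p['k1'],0,0,0,0],float)
    s=cv2.undistortPoints(np.stack([u.ravel(),v.ravel()],1)[:,None],K,d)[:,0]
    z=p['z_map'].ravel()
    X=np.c_[s*z[:,None],z]
    W=(X-p['t'])@p['R']; W[z==0]=np.nan
    return W.reshape(h,w,3)
def proj(p,X):
    return cv2.projectPoints(np.atleast_2d(X).astype(float),cv2.Rodrigues(p['R'])[0],np.array(p['t'],float),p['K'],np.array([p['k1'],0,0,0,0],float))[0][:,0]
E
python3 - <<'E'
from h import *
ps=[cap('top','top1.png'),cap('side','side1.png')]
for n,p in zip(['top','side'],ps):
    W=cloud(p)
    for l in ['carriage','rail','knob','nest_grip','plunger','vial','cap_a','dose_cup']:
        for b in spotter.boxes_of(p,l)[:4]:
            x=np.array(b['bbox']); c=((x[:2]+x[2:])/2).astype(int)
            print(n,l,round(b['confidence'],2),x.round(),W[c[1],c[0]].round(3))
print(r.read_state())
im=np.vstack([cv2.imread('pics/top1.png')]);
E
```

```text
pics
top carriage 0.74 [363. 283. 398. 319.] [ 0.365 -0.216  0.017]
top carriage 0.65 [428. 253. 448. 272.] [ 0.441 -0.315  0.056]
top rail 0.8 [158. 186. 277. 229.] [0.523 0.11  0.026]
top nest_grip 0.95 [363. 281. 396. 318.] [ 0.367 -0.213  0.021]
top nest_grip 0.65 [402. 222. 453. 270.] [ 0.475 -0.301  0.031]
top vial 0.74 [332. 120. 360. 151.] [ 0.677 -0.133  0.059]
top cap_a 0.79 [244. 277. 265. 297.] [0.374 0.027 0.003]
top cap_a 0.53 [196. 272. 212. 295.] [0.375 0.125 0.002]
top dose_cup 0.82 [273. 276. 294. 295.] [ 0.382 -0.029  0.006]
top dose_cup 0.17 [196. 273. 213. 292.] [nan nan nan]
side carriage 0.68 [235. 293. 293. 344.] [ 0.474 -0.334  0.044]
side carriage 0.55 [189. 278. 222. 306.] [ 0.368 -0.239  0.024]
side rail 0.7 [248. 174. 296. 227.] [0.532 0.073 0.025]
side knob 0.57 [238. 294. 257. 324.] [ 0.446 -0.325  0.06 ]
side knob 0.5 [207. 279. 221. 294.] [ 0.385 -0.235  0.035]
side knob 0.3 [200. 194. 219. 202.] [0.372 0.136 0.004]
side nest_grip 0.91 [236. 292. 290. 343.] [ 0.471 -0.335  0.048]
side nest_grip 0.86 [185. 276. 220. 306.] [ 0.363 -0.24   0.031]
side vi
[... 299 characters left out ...]
lock': 0.9, 'q': array([ 1.04927988e+00,  9.10431850e-02,  1.23069996e+00,  1.58209424e-05,
        1.81982847e+00, -5.66647778e-02]), 'joint_velocities': array([-0.00090479, -0.00157557,  0.00120573,  0.00044333, -0.00073583,
        0.00075804]), 'joint_efforts': array([ 1.78588332e-03, -4.46185791e+01, -4.06513596e+01,  6.99278852e-02,
        1.89154636e-02,  8.14258101e-05]), 'tcp_pos': array([0.26895219, 0.5363442 , 0.22266527]), 'tool_rot': array([-4.34984745e-06,  2.30336907e-01,  9.73110944e-01,  1.22669822e-05]), 'contact_force': array([0.34220941, 0.19182872, 0.47279693]), 'torque': array([-0.03407926, -0.01390243, -0.00959106]), 'grip_force': 0.0, 'grip_width': 1.003109470877075}
```

View pics/top1.png

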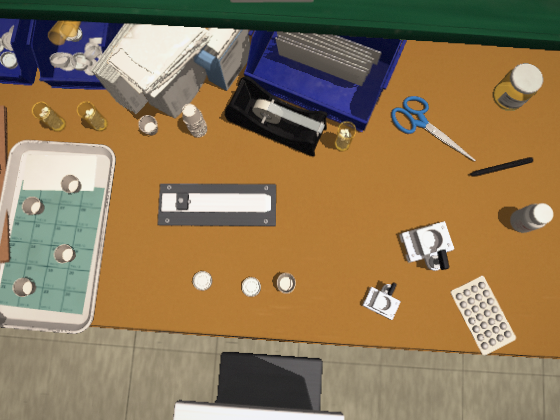

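View pics/side1.png

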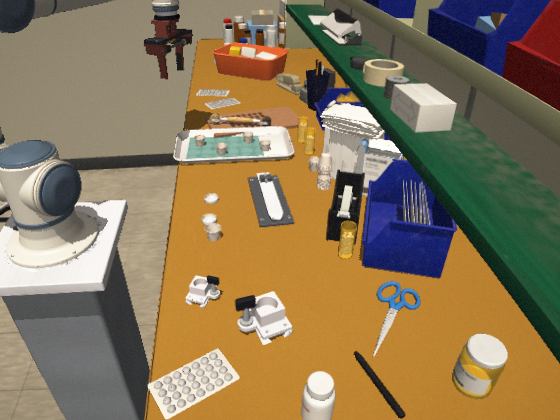

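The top view shows the rail with its stop at left (182,200) and its open end at right (271,203), so rail +x is about world +y. The large carriage is at (427,243) with its knob at (438,260). The small look-alike is at (382,300).

```bash
cat >> h.py <<'E'
def onplane(p,uv,z):
    s=cv2.undistortPoints(np.asarray(uv,float).reshape(-1,1,2),p['K'],np.array([p['k1'],0,0,0,0],float))[:,0]
    d=np.c_[s,np.ones(len(s))]@p['R']; c=-p['t']@p['R']
    return c+d*((z-c[2])/d[:,2])[:,None]
def rect(p,mask,z):
    v,u=np.nonzero(mask); X=onplane(p,np.c_[u,v],z)[:,:2]
    (c,s,a)=cv2.minAreaRect((X*1000).astype(np.float32)); return np.round(c,1),np.round(s,1),round(a,1),len(u)
def biggest(m):
    n,l,st,_=cv2.connectedComponentsWithStats(m.astype(np.uint8)); 
    return l==1+np.argmax(st[1:,4])
E
python3 - <<'E'
from h import *
for n in ['top1','side1']:
    p=pickle.load(open(f'pics/{n}.png.pkl','rb')); W=cloud(p)
    hsv=cv2.cvtColor(p['pixels'],cv2.COLOR_RGB2HSV).astype(int)
    reg=(W[...,0]>.42)&(W[...,0]<.62)&(W[...,1]>-.05)&(W[...,1]<.26)
    notwood=~((hsv[...,1]>130)&(hsv[...,2]>70))
    print(n,'plate',rect(p,biggest(reg&notwood),.008))
    print('dove',rect(p,biggest(reg&(hsv[...,2]>150)&(hsv[...,1]<80)),.024))
    st=reg&(W[...,2]>.032)&(W[...,2]<.05); X=W[st]; print('stop',len(X),X.mean(0).round(3),X[:,1].min().round(3),X[:,1].max().round(3))
    cr=(W[...,0]>.38)&(W[...,0]<.55)&(W[...,1]>-.42)&(W[...,1]<-.25)
    m=cr&notwood&(W[...,2]>.012)
    for lo,hi in [(.015,.03),(.043,.056),(.062,.09)]:
        k=cr&(W[...,2]>lo)&(W[...,2]<hi); X=W[k]
        print(lo,len(X),X.mean(0).round(4), cv2.minAreaRect((X[:,:2]*1000).astype(np.float32)))
E
```

```text
top1 plate (array([533.2, 114.8]), array([ 86.3, 235. ]), 3.9, 4915)
dove (array([533.4, 114.5]), array([ 36.5, 215.3]), 3.8, 1813)
stop 200 [0.526 0.177 0.039] 0.162 0.19
0.015 958 [ 0.4775 -0.3     0.0245] ((471.4829406738281, -308.71636962890625), (87.0208511352539, 92.36933898925781), 18.92389488220215)
0.043 407 [ 0.4831 -0.3037  0.0507] ((474.4576416015625, -307.49920654296875), (71.63938903808594, 49.6585807800293), 19.928579330444336)
0.062 184 [ 0.4443 -0.3161  0.0787] ((444.9565124511719, -317.8427429199219), (36.28074645996094, 12.280309677124023), 14.96314525604248)
side1 plate (array([530.1, 117.7]), array([ 85.8, 262.9]), 3.4, 1666)
dove (array([531.7, 104.2]), array([ 37.7, 232. ]), 3.5, 581)
stop 72 [0.526 0.173 0.038] 0.159 0.188
0.015 830 [ 0.4771 -0.3273  0.0231] ((472.510986328125, -320.29705810546875), (85.6781997680664, 71.81538391113281), 19.469959259033203)
0.043 394 [ 0.4817 -0.3103  0.0485] ((470.8893127441406, -309.45404052734375), (72.72808074951172, 51.452762603759766), 19.83380699157715)
0.062 240 [ 0.4425 -0.3227  0.0752] ((442.3371887207031, -319.99737548828125), (36.15864562988281, 13.096267700195312), 15.476326942443848)
```

Run:
```python
from h import *
a=cv2.imread('pics/top1.png'); b=cv2.imread('pics/side1.png')
f=lambda i,x,y,w,h,s:cv2.resize(i[y:y+h,x:x+w],(w*s,h*s),interpolation=cv2.INTER_CUBIC)
A=f(a,150,175,133,65,6);B=np.hstack([f(a,390,210,80,70,5),f(b,225,280,80,70,5)])[:,:798]
cv2.imwrite('pics/z1.png',np.vstack([A[:250 if 0 else 390][:,:798],B[:,:798]])[:600] if 0 else cv2.resize(np.vstack([A,B[:,:798]]),(620,575)))
```

```text
(no output)
```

View pics/z1.png

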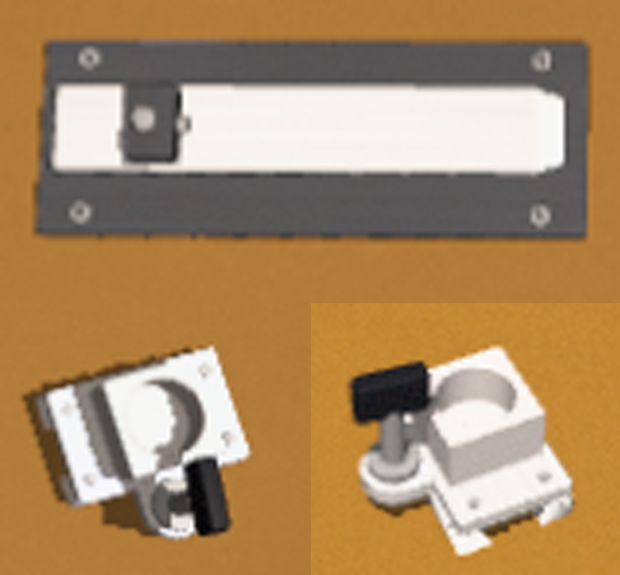

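Run:
```python
from h import *
th=np.radians(109.5)
for n in ['top1','side1']:
    p=pickle.load(open(f'pics/{n}.png.pkl','rb')); W=cloud(p)
    cr=(np.abs(W[...,0]-.48)<.08)&(np.abs(W[...,1]+.305)<.08)&(np.abs(W[...,2]-.05)<.0045)
    v=p['pixels'].min(2)>90
    X=W[cr&v][:,:2]
    for it in range(3):
        ex=np.array([np.cos(th),np.sin(th)]);ey=np.array([-ex[1],ex[0]])
        c=np.array([.4825,-.306]); a=(X-c)@ex;b=(X-c)@ey
        k=b<.027; R=cv2.minAreaRect((X[k]*1000).astype(np.float32)); th=np.radians(90+(R[2]%90))
    print(n,k.sum(),R, np.percentile(a[k],[1,99]).round(4),np.percentile(b[k],[1,99]).round(4))
    s=(np.abs(W[...,0]-.48)<.09)&(np.abs(W[...,1]+.305)<.09)&(np.abs(W[...,2]-.0225)<.0045)
    X=W[s&v][:,:2];a=(X-c)@ex;b=(X-c)@ey;k=b<.03
    print('saddle',np.percentile(a[k],[1,99]).round(4),np.percentile(b[k],[1,99]).round(4))
    s=(np.abs(W[...,0]-.445)<.04)&(np.abs(W[...,1]+.32)<.04)&(W[...,2]>.06)
    X=W[s];print('wing',cv2.minAreaRect((X[:,:2]*1000).astype(np.float32)),np.percentile(X[:,2],[50,95]))
print(r.read_state()['clock'])
```

```text
top1 349 ((484.96044921875, -303.897216796875), (48.342750549316406, 49.97968292236328), 19.069988250732422) [-0.0231  0.0256] [-0.0268  0.0209]
saddle [-0.0437  0.0456] [-0.0311  0.027 ]
wing ((444.9565124511719, -317.8427429199219), (36.28074645996094, 12.280309677124023), 14.96314525604248) [0.08181938 0.08455727]
side1 311 ((482.00274658203125, -305.4455871582031), (49.099586486816406, 51.452762603759766), 19.83380699157715) [-0.0246  0.0247] [-0.0239  0.0246]
saddle [-0.045   0.0213] [-0.0272  0.0296]
wing ((442.4095458984375, -320.2727966308594), (36.15035629272461, 13.620565414428711), 15.67250919342041) [0.07549359 0.08265091]
0.9
```

Call:
{"op": "move_arm", "data": {
  "steps": [
    {"gripper":0.075,"tx":0.215,"ty":-0.84,"tz":-0.05,"rz":-2.338},
    {"gripper":0.075,"tx":0.215,"ty":-0.84,"tz":-0.05,"rz":-2.338},
    {"gripper":0.075,"tx":0.215,"ty":-0.84,"tz":-0.05,"rz":-2.338},
    {"gripper":0.075,"tx":0.215,"ty":-0.84,"tz":-0.05,"rz":-2.338},
    {"gripper":0.075,"tx":0.215,"ty":-0.84,"tz":-0.05,"rz":-2.338},
    {"gripper":0.075,"tx":0.215,"ty":-0.84,"tz":-0.05,"rz":-2.338},
    {"gripper":0.075,"tx":0.215,"ty":-0.84,"tz":-0.05,"rz":-2.338},
    {"gripper":0.075,"tx":0.215,"ty":-0.84,"tz":-0.05,"rz":-2.338},
    {"gripper":0.075,"tx":0.215,"ty":-0.84,"tz":-0.05,"rz":-2.338},
    {"gripper":0.075,"tx":0.215,"ty":-0.84,"tz":-0.05,"rz":-2.338},
    {"gripper":0.075,"tx":0.215,"ty":-0.84,"tz":-0.05,"rz":-2.338},
    {"gripper":0.075,"tx":0.215,"ty":-0.84,"tz":-0.05,"rz":-2.338}
  ]
}}

```text
schema error: expected keys gripper, tx, ty, tz, rx, ry, rz
```

All keys are required in every row.

Call:
{"op": "move_arm", "data": {
  "steps": [
    {"gripper":0.075,"tx":0.215,"ty":-0.84,"tz":-0.05,"rx":0,"ry":0,"rz":-2.338},
    {"gripper":0.075,"tx":0.215,"ty":-0.84,"tz":-0.05,"rx":0,"ry":0,"rz":-2.338},
    {"gripper":0.075,"tx":0.215,"ty":-0.84,"tz":-0.05,"rx":0,"ry":0,"rz":-2.338},
    {"gripper":0.075,"tx":0.215,"ty":-0.84,"tz":-0.05,"rx":0,"ry":0,"rz":-2.338},
    {"gripper":0.075,"tx":0.215,"ty":-0.84,"tz":-0.05,"rx":0,"ry":0,"rz":-2.338},
    {"gripper":0.075,"tx":0.215,"ty":-0.84,"tz":-0.05,"rx":0,"ry":0,"rz":-2.338},
    {"gripper":0.075,"tx":0.215,"ty":-0.84,"tz":-0.05,"rx":0,"ry":0,"rz":-2.338},
    {"gripper":0.075,"tx":0.215,"ty":-0.84,"tz":-0.05,"rx":0,"ry":0,"rz":-2.338},
    {"gripper":0.075,"tx":0.215,"ty":-0.84,"tz":-0.05,"rx":0,"ry":0,"rz":-2.338},
    {"gripper":0.075,"tx":0.215,"ty":-0.84,"tz":-0.05,"rx":0,"ry":0,"rz":-2.338},
    {"gripper":0.075,"tx":0.215,"ty":-0.84,"tz":-0.05,"rx":0,"ry":0,"rz":-2.338},
    {"gripper":0.075,"tx":0.215,"ty":-0.84,"tz":-0.05,"rx":0,"ry":0,"rz":-2.338}
  ]
}}

```text
clock: 2.1
tcp_pos: [0.4176, -0.0461, 0.1884]
tool_rot: [0.0, 0.907, 0.422, 0.001]
contact_force: [0.6, 0.2, -0.4]
grip_width: 0.855
grip_force: 0.0
```

Call:
{"op": "move_arm", "data": {
  "steps": [
    {"gripper":0.075,"tx":0.0665,"ty":-0.259,"tz":-0.04,"rx":0,"ry":0,"rz":-0.537},
    {"gripper":0.075,"tx":0.0665,"ty":-0.259,"tz":-0.04,"rx":0,"ry":0,"rz":-0.537},
    {"gripper":0.075,"tx":0.0665,"ty":-0.259,"tz":-0.04,"rx":0,"ry":0,"rz":-0.537},
    {"gripper":0.075,"tx":0.0665,"ty":-0.259,"tz":-0.04,"rx":0,"ry":0,"rz":-0.537},
    {"gripper":0.075,"tx":0.0665,"ty":-0.259,"tz":-0.04,"rx":0,"ry":0,"rz":-0.537},
    {"gripper":0.075,"tx":0.0665,"ty":-0.259,"tz":-0.04,"rx":0,"ry":0,"rz":-0.537},
    {"gripper":0.075,"tx":0.0665,"ty":-0.259,"tz":-0.075,"rx":0,"ry":0,"rz":-0.537},
    {"gripper":0.075,"tx":0.0665,"ty":-0.259,"tz":-0.075,"rx":0,"ry":0,"rz":-0.537}
  ]
}}

```text
clock: 2.9
tcp_pos: [0.4818, -0.3023, 0.1078]
tool_rot: [-0.003, 0.986, 0.168, -0.003]
contact_force: [-0.8, 0.0, -1.1]
grip_width: 0.855
grip_force: 0.0
```

Run:
```python
from h import *
s=r.read_state();print(s['clock'],s['tcp_pos'],s['tool_rot'],s['q'],s['contact_force'])
a=cap('top','top2.png')['pixels'];b=cap('side','side2.png')['pixels']
f=lambda i,x,y,w,h,s:cv2.resize(i[y:y+h,x:x+w,::-1],(w*s,h*s),interpolation=cv2.INTER_CUBIC)
cv2.imwrite('pics/z2.png',np.hstack([f(a,370,190,100,110,4),f(b,210,250,100,110,4)]))
```

```text
2.9 [ 0.48180495 -0.3022779   0.10783114] [-0.00314566  0.98570474  0.16842387 -0.0031108 ] [-6.20135282e-01  2.32650961e-02  1.50406050e+00  1.41963336e-05
  1.62311520e+00  6.12197417e-01] [-0.77734148  0.03729225 -1.05457532]
```

View pics/z2.png

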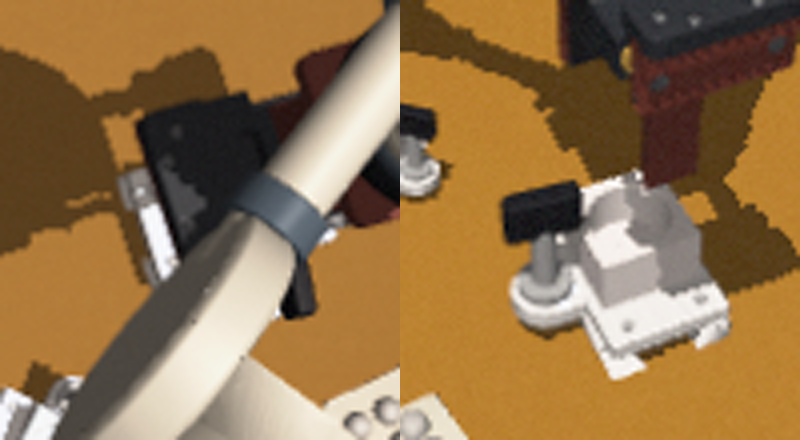

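Call:
{"op": "move_arm", "data": {
  "steps": [
    {"gripper":0.075,"tx":0,"ty":0,"tz":-0.04,"rx":0,"ry":0,"rz":0},
    {"gripper":0.075,"tx":0,"ty":0,"tz":-0.04,"rx":0,"ry":0,"rz":0},
    {"gripper":0.075,"tx":0,"ty":0,"tz":-0.04,"rx":0,"ry":0,"rz":0},
    {"gripper":0.075,"tx":0,"ty":0,"tz":-0.04,"rx":0,"ry":0,"rz":0}
  ]
}}

```text
clock: 3.4
tcp_pos: [0.485, -0.3032, 0.0759]
tool_rot: [0.001, 0.986, 0.169, 0.001]
contact_force: [-0.2, 0.3, 0.3]
grip_width: 0.851
grip_force: 0.0
```

Call:
{"op": "move_arm", "data": {
  "steps": [
    {"gripper":0.075,"tx":-0.001,"ty":-0.001,"tz":-0.025,"rx":0,"ry":0,"rz":0},
    {"gripper":0.075,"tx":-0.001,"ty":-0.001,"tz":-0.04,"rx":0,"ry":0,"rz":0},
    {"gripper":0.075,"tx":-0.001,"ty":-0.001,"tz":-0.045,"rx":0,"ry":0,"rz":0},
    {"gripper":0.075,"tx":-0.001,"ty":-0.001,"tz":-0.047,"rx":0,"ry":0,"rz":0},
    {"gripper":0.075,"tx":-0.001,"ty":-0.001,"tz":-0.047,"rx":0,"ry":0,"rz":0},
    {"gripper":0.075,"tx":-0.001,"ty":-0.001,"tz":-0.047,"rx":0,"ry":0,"rz":0}
  ]
}}

```text
clock: 4.0
tcp_pos: [0.4835, -0.3042, 0.0271]
tool_rot: [0.0, 0.986, 0.169, 0.0]
contact_force: [-0.2, -0.0, 0.2]
grip_width: 0.855
grip_force: 0.0
```

Call:
{"op": "move_arm", "data": {
  "squeeze": 25,
  "steps": [
    {"gripper":0.03,"tx":0,"ty":0,"tz":0,"rx":0,"ry":0,"rz":0},
    {"gripper":0.03,"tx":0,"ty":0,"tz":0,"rx":0,"ry":0,"rz":0},
    {"gripper":0.03,"tx":0,"ty":0,"tz":0,"rx":0,"ry":0,"rz":0},
    {"gripper":0.03,"tx":0,"ty":0,"tz":0,"rx":0,"ry":0,"rz":0},
    {"gripper":0.03,"tx":0,"ty":0,"tz":0,"rx":0,"ry":0,"rz":0},
    {"gripper":0.03,"tx":0,"ty":0,"tz":0,"rx":0,"ry":0,"rz":0}
  ]
}}

```text
clock: 4.6
tcp_pos: [0.4831, -0.3041, 0.0263]
tool_rot: [0.0, 0.986, 0.169, 0.0]
contact_force: [1.0, 0.0, 0.9]
grip_width: 0.541
grip_force: 25.0
```

Call:
{"op": "move_arm", "data": {
  "steps": [
    {"gripper":0.03,"tx":0,"ty":0,"tz":0.02,"rx":0,"ry":0,"rz":0},
    {"gripper":0.03,"tx":0,"ty":0,"tz":0.05,"rx":0,"ry":0,"rz":0},
    {"gripper":0.03,"tx":0.015,"ty":0.05,"tz":0.06,"rx":0,"ry":0,"rz":-0.1},
    {"gripper":0.03,"tx":0.027,"ty":0.1,"tz":0.06,"rx":0,"ry":0,"rz":-0.2},
    {"gripper":0.03,"tx":0.039,"ty":0.15,"tz":0.06,"rx":0,"ry":0,"rz":-0.273},
    {"gripper":0.03,"tx":0.05,"ty":0.195,"tz":0.055,"rx":0,"ry":0,"rz":-0.273},
    {"gripper":0.03,"tx":0.061,"ty":0.235,"tz":0.04,"rx":0,"ry":0,"rz":-0.273},
    {"gripper":0.03,"tx":0.061,"ty":0.247,"tz":0.025,"rx":0,"ry":0,"rz":-0.273},
    {"gripper":0.03,"tx":0.061,"ty":0.247,"tz":0.02,"rx":0,"ry":0,"rz":-0.273},
    {"gripper":0.03,"tx":0.061,"ty":0.247,"tz":0.02,"rx":0,"ry":0,"rz":-0.273},
    {"gripper":0.03,"tx":0.061,"ty":0.247,"tz":0.02,"rx":0,"ry":0,"rz":-0.273}
  ]
}}

```text
clock: 5.7
tcp_pos: [0.5437, -0.0583, 0.046]
tool_rot: [0.0, 0.999, 0.033, -0.0]
contact_force: [0.1, -0.7, -4.6]
grip_width: 0.546
grip_force: 25.0
```

Run:
```python
from h import *
s=r.read_state();print(s['clock'],s['tcp_pos'],s['tool_rot'],s['contact_force'],s['grip_width'])
pa=cap('top','top3.png');pb=cap('side','side3.png')
R0=np.array([.5339,.1071]);
for p in (pa,pb): print(proj(p,[[.54,.007,.024],[.544,-.06,.035]]).round())
f=lambda i,x,y,w,h,s:cv2.resize(i['pixels'][y:y+h,x:x+w,::-1],(w*s,h*s),interpolation=cv2.INTER_CUBIC)
cv2.imwrite('pics/z3.png',np.hstack([f(pa,225,160,130,100,3),f(pb,220,160,80,100,5)[:300*1+0] if 0 else cv2.resize(pb['pixels'][180:260,230:330,::-1],(400,300),interpolation=cv2.INTER_CUBIC)]))
```

```text
5.7 [ 0.5437154  -0.05827785  0.04600339] [ 2.23940256e-04  9.99467406e-01  3.26308672e-02 -2.84652900e-04] [ 0.14829421 -0.74923031 -4.57203957] 0.5455693637015918
[[270. 202.]
 [304. 201.]]
[[277. 215.]
 [283. 227.]]
```

View pics/z3.png

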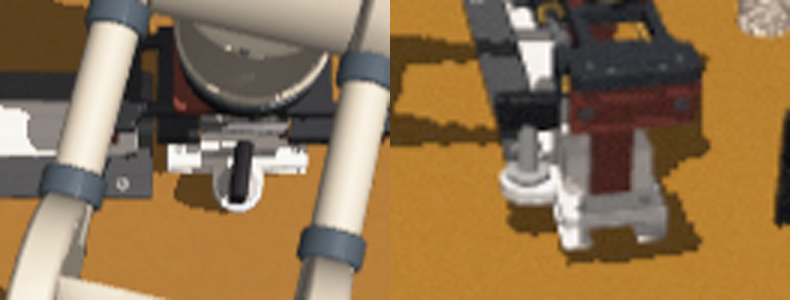

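Run:
```python
from h import *
th=np.radians(93.8);ex=np.array([np.cos(th),np.sin(th)]);ey=np.array([-ex[1],ex[0]])
c=np.array([.5437,-.0583])
for n in ['top3','side3']:
    p=pickle.load(open(f'pics/{n}.png.pkl','rb'));W=cloud(p);g=p['pixels'];A=(W[...,:2]-c)@ex;B=(W[...,:2]-c)@ey;Z=W[...,2]
    k=(B>.02)&(B<.075)&(np.abs(A)<.03)&(Z>.08)&(Z<.115)&(g.max(2)<70)
    print(n,'wing n',k.sum(),'a',np.percentile(A[k],[2,98]).round(4),'b',np.percentile(B[k],[1,2,98,99]).round(4),'z',np.percentile(Z[k],[5,95]).round(3))
    k=(np.abs(A)<.05)&(np.abs(B)<.035)&(Z>.03)&(Z<.049)
    for lo in np.arange(-.045,.046,.01):
        q=k&(A>lo)&(A<lo+.01)
        if q.sum()>5: print(round(lo,3),q.sum(),'b',np.percentile(B[q],[2,98]).round(4),'z',np.median(Z[q]).round(3))
    # rail edges in same frame
    r0=(np.abs(Z-.024)<.004)&(A>.07)&(A<.28)&(np.abs(B)<.03)
    for lo in np.arange(.07,.28,.02):
        q=r0&(A>lo)&(A<lo+.02)
        if q.sum()>20: print('rail',round(lo,3),q.sum(),np.percentile(B[q],[2,98]).round(4))
```

```text
top3 wing n 116 a [-0.0053  0.0065] b [0.025  0.0251 0.0596 0.0599] z [0.096 0.105]
-0.045 43 b [0.0163 0.0291] z 0.043
-0.035 48 b [0.0125 0.0289] z 0.043
-0.025 24 b [-0.0006  0.033 ] z 0.043
-0.015 23 b [-0.0007  0.0342] z 0.044
-0.005 18 b [-0.0005  0.0277] z 0.047
0.005 39 b [-0.0004  0.0343] z 0.043
0.015 25 b [0.0175 0.0294] z 0.043
0.025 40 b [0.0166 0.0291] z 0.043
0.035 40 b [0.0165 0.0291] z 0.043
rail 0.07 34 [0.0043 0.0175]
rail 0.11 136 [-0.0171  0.0171]
rail 0.13 177 [-0.0173  0.0172]
rail 0.15 178 [-0.0175  0.0173]
rail 0.17 182 [-0.0168  0.0175]
rail 0.19 171 [-0.0168  0.0174]
rail 0.21 148 [-0.0171  0.0175]
rail 0.25 155 [-0.0171  0.0174]
rail 0.27 89 [-0.017   0.0175]
side3 wing n 153 a [-0.0093  0.0027] b [0.0274 0.0277 0.0603 0.0606] z [0.083 0.103]
-0.045 121 b [-0.0268  0.0293] z 0.042
-0.035 80 b [-0.0266  0.0299] z 0.043
-0.025 45 b [-0.0264  0.0339] z 0.043
-0.015 15 b [-0.0123  0.0342] z 0.042
-0.005 14 b [0.0247 0.0339] z 0.044
0.005 7 b [0.0246 0.0337] z 0.044
0.015 11 b [0.0071 0.03  ] z 0.043
0.025 10 b [0.0253 0.03  ] z 0.042
0.035 6 b [0.0239 0.0289] z 0.042
rail 0.13 22 [0.0055 0.0191]
rail 0.15 30 [0.0018 0.0193]
rail 0.17 33 [-0.0063  0.0193]
rail 0.19 30 [-0.007   0.0189]
```

Call:
{"op": "move_arm", "data": {
  "steps": [
    {"gripper":0.03,"tx":0,"ty":0,"tz":-0.0075,"rx":0,"ry":0,"rz":0},
    {"gripper":0.03,"tx":0,"ty":0,"tz":-0.0075,"rx":0,"ry":0,"rz":0},
    {"gripper":0.03,"tx":-0.0004,"ty":0.006,"tz":-0.0075,"rx":0,"ry":0,"rz":0},
    {"gripper":0.03,"tx":-0.0008,"ty":0.012,"tz":-0.0075,"rx":0,"ry":0,"rz":0},
    {"gripper":0.03,"tx":-0.001,"ty":0.016,"tz":-0.0075,"rx":0,"ry":0,"rz":0},
    {"gripper":0.03,"tx":-0.0012,"ty":0.019,"tz":-0.0075,"rx":0,"ry":0,"rz":0},
    {"gripper":0.03,"tx":-0.0014,"ty":0.022,"tz":-0.0075,"rx":0,"ry":0,"rz":0},
    {"gripper":0.03,"tx":-0.0014,"ty":0.022,"tz":-0.0075,"rx":0,"ry":0,"rz":0},
    {"gripper":0.03,"tx":-0.0014,"ty":0.022,"tz":-0.0075,"rx":0,"ry":0,"rz":0}
  ]
}}

```text
clock: 6.7
tcp_pos: [0.5426, -0.0349, 0.0386]
tool_rot: [0.0, 0.999, 0.034, 0.0]
contact_force: [1.0, -0.9, -5.4]
grip_width: 0.545
grip_force: 25.0
```

Call:
{"op": "move_arm", "data": {
  "steps": [
    {"gripper":0.03,"tx":-0.0002,"ty":0.003,"tz":0,"rx":0,"ry":0,"rz":0},
    {"gripper":0.03,"tx":-0.0004,"ty":0.006,"tz":0,"rx":0,"ry":0,"rz":0},
    {"gripper":0.03,"tx":-0.0005,"ty":0.008,"tz":0,"rx":0,"ry":0,"rz":0},
    {"gripper":0.03,"tx":-0.0006,"ty":0.009,"tz":0,"rx":0,"ry":0,"rz":0},
    {"gripper":0.03,"tx":-0.0006,"ty":0.009,"tz":0,"rx":0,"ry":0,"rz":0}
  ]
}}

```text
clock: 7.2
tcp_pos: [0.5417, -0.0257, 0.0384]
tool_rot: [-0.0, 0.999, 0.034, -0.0]
contact_force: [-0.2, 0.2, -5.1]
grip_width: 0.547
grip_force: 25.0
```

Call:
{"op": "move_arm", "data": {
  "steps": [
    {"gripper":0.03,"tx":-0.0002,"ty":0.003,"tz":0,"rx":0,"ry":0,"rz":0},
    {"gripper":0.03,"tx":-0.0004,"ty":0.006,"tz":0,"rx":0,"ry":0,"rz":0},
    {"gripper":0.03,"tx":-0.0006,"ty":0.009,"tz":0,"rx":0,"ry":0,"rz":0},
    {"gripper":0.03,"tx":-0.0007,"ty":0.01,"tz":0,"rx":0,"ry":0,"rz":0},
    {"gripper":0.03,"tx":-0.0007,"ty":0.01,"tz":0,"rx":0,"ry":0,"rz":0}
  ]
}}

```text
clock: 7.7
tcp_pos: [0.541, -0.0156, 0.0384]
tool_rot: [-0.0, 0.999, 0.034, -0.0]
contact_force: [-3.2, 0.3, -6.0]
grip_width: 0.546
grip_force: 25.0
```

Call:
{"op": "move_arm", "data": {
  "steps": [
    {"gripper":0.03,"tx":-0.0006,"ty":0,"tz":0,"rx":0,"ry":0,"rz":0},
    {"gripper":0.03,"tx":-0.0006,"ty":0,"tz":0,"rx":0,"ry":0,"rz":0},
    {"gripper":0.03,"tx":-0.0008,"ty":0.003,"tz":0,"rx":0,"ry":0,"rz":0},
    {"gripper":0.03,"tx":-0.0009,"ty":0.005,"tz":0,"rx":0,"ry":0,"rz":0},
    {"gripper":0.03,"tx":-0.0009,"ty":0.005,"tz":0,"rx":0,"ry":0,"rz":0}
  ]
}}

```text
clock: 8.2
tcp_pos: [0.5404, -0.0106, 0.0387]
tool_rot: [-0.0, 0.999, 0.034, 0.0]
contact_force: [-1.0, -0.6, -5.2]
grip_width: 0.546
grip_force: 25.0
```

```bash
python3 -c "
from workcell import r
s=r.read_state();print({k:s[k] for k in('clock','tcp_pos','contact_force','torque')})"
```

```text
{'clock': 8.2, 'tcp_pos': array([ 0.5404474 , -0.0106009 ,  0.03866505]), 'contact_force': array([-0.97518764, -0.58059138, -5.188599  ]), 'torque': array([-0.00649986,  0.27010268,  0.05906432])}
```

Call:
{"op": "move_arm", "data": {
  "steps": [
    {"gripper":0.03,"tx":-0.0005,"ty":0.004,"tz":0,"rx":0,"ry":0,"rz":0},
    {"gripper":0.03,"tx":-0.0008,"ty":0.008,"tz":0,"rx":0,"ry":0,"rz":0},
    {"gripper":0.03,"tx":-0.001,"ty":0.012,"tz":0,"rx":0,"ry":0,"rz":0},
    {"gripper":0.03,"tx":-0.0013,"ty":0.016,"tz":0,"rx":0,"ry":0,"rz":0},
    {"gripper":0.03,"tx":-0.0016,"ty":0.02,"tz":0,"rx":0,"ry":0,"rz":0},
    {"gripper":0.03,"tx":-0.0016,"ty":0.02,"tz":0,"rx":0,"ry":0,"rz":0}
  ]
}}

```text
clock: 8.8
tcp_pos: [0.5389, 0.0097, 0.0387]
tool_rot: [-0.0, 0.999, 0.034, 0.0]
contact_force: [0.3, -0.2, -4.7]
grip_width: 0.548
grip_force: 25.0
```

Call:
{"op": "move_arm", "data": {
  "steps": [
    {"gripper":0.03,"tx":-0.0005,"ty":0.008,"tz":0,"rx":0,"ry":0,"rz":0},
    {"gripper":0.03,"tx":-0.001,"ty":0.016,"tz":0,"rx":0,"ry":0,"rz":0},
    {"gripper":0.03,"tx":-0.0016,"ty":0.024,"tz":0,"rx":0,"ry":0,"rz":0},
    {"gripper":0.03,"tx":-0.0021,"ty":0.032,"tz":0,"rx":0,"ry":0,"rz":0},
    {"gripper":0.03,"tx":-0.0026,"ty":0.04,"tz":0,"rx":0,"ry":0,"rz":0},
    {"gripper":0.03,"tx":-0.0033,"ty":0.05,"tz":0,"rx":0,"ry":0,"rz":0},
    {"gripper":0.03,"tx":-0.0033,"ty":0.05,"tz":0,"rx":0,"ry":0,"rz":0},
    {"gripper":0.03,"tx":-0.0033,"ty":0.05,"tz":0,"rx":0,"ry":0,"rz":0}
  ]
}}

```text
clock: 9.6
tcp_pos: [0.5355, 0.0593, 0.0386]
tool_rot: [0.0, 0.999, 0.034, -0.0]
contact_force: [-0.3, -0.3, -4.2]
grip_width: 0.545
grip_force: 25.0
```

Call:
{"op": "move_arm", "data": {
  "steps": [
    {"gripper":0.03,"tx":-0.0005,"ty":0.008,"tz":0,"rx":0,"ry":0,"rz":0},
    {"gripper":0.03,"tx":-0.001,"ty":0.016,"tz":0,"rx":0,"ry":0,"rz":0},
    {"gripper":0.03,"tx":-0.0016,"ty":0.024,"tz":0,"rx":0,"ry":0,"rz":0},
    {"gripper":0.03,"tx":-0.0021,"ty":0.032,"tz":0,"rx":0,"ry":0,"rz":0},
    {"gripper":0.03,"tx":-0.0026,"ty":0.04,"tz":0,"rx":0,"ry":0,"rz":0},
    {"gripper":0.03,"tx":-0.003,"ty":0.046,"tz":-0.0004,"rx":0,"ry":0,"rz":0},
    {"gripper":0.03,"tx":-0.003,"ty":0.046,"tz":-0.0004,"rx":0,"ry":0,"rz":0},
    {"gripper":0.03,"tx":-0.003,"ty":0.046,"tz":-0.0004,"rx":0,"ry":0,"rz":0}
  ]
}}

```text
clock: 10.4
tcp_pos: [0.5324, 0.1051, 0.0381]
tool_rot: [0.0, 0.999, 0.034, -0.0]
contact_force: [-0.5, 0.3, -4.2]
grip_width: 0.547
grip_force: 25.0
```

Now feel for the plunger in 1.5 mm steps.

Call:
{"op": "move_arm", "data": {
  "steps": [
    {"gripper":0.03,"tx":-0.0001,"ty":0.002,"tz":0,"rx":0,"ry":0,"rz":0},
    {"gripper":0.03,"tx":-0.0002,"ty":0.0035,"tz":0,"rx":0,"ry":0,"rz":0},
    {"gripper":0.03,"tx":-0.0003,"ty":0.005,"tz":0,"rx":0,"ry":0,"rz":0},
    {"gripper":0.03,"tx":-0.0004,"ty":0.0065,"tz":0,"rx":0,"ry":0,"rz":0},
    {"gripper":0.03,"tx":-0.0004,"ty":0.0065,"tz":0,"rx":0,"ry":0,"rz":0}
  ]
}}

```text
clock: 10.9
tcp_pos: [0.5321, 0.1117, 0.0382]
tool_rot: [-0.0, 0.999, 0.033, 0.0]
contact_force: [0.6, 0.0, -4.2]
grip_width: 0.546
grip_force: 25.0
```

Call:
{"op": "move_arm", "data": {
  "steps": [
    {"gripper":0.03,"tx":-0.0001,"ty":0.0015,"tz":0,"rx":0,"ry":0,"rz":0},
    {"gripper":0.03,"tx":-0.0002,"ty":0.003,"tz":0,"rx":0,"ry":0,"rz":0},
    {"gripper":0.03,"tx":-0.0002,"ty":0.003,"tz":0,"rx":0,"ry":0,"rz":0}
  ]
}}

```text
clock: 11.2
tcp_pos: [0.5318, 0.1148, 0.0382]
tool_rot: [-0.0, 0.999, 0.033, -0.0]
contact_force: [-0.2, 0.6, -5.5]
grip_width: 0.544
grip_force: 25.0
```

Call:
{"op": "move_arm", "data": {
  "steps": [
    {"gripper":0.03,"tx":-0.0001,"ty":0.0015,"tz":0,"rx":0,"ry":0,"rz":0},
    {"gripper":0.03,"tx":-0.0002,"ty":0.003,"tz":0,"rx":0,"ry":0,"rz":0},
    {"gripper":0.03,"tx":-0.0002,"ty":0.003,"tz":0,"rx":0,"ry":0,"rz":0}
  ]
}}

```text
clock: 11.5
tcp_pos: [0.5317, 0.1177, 0.0382]
tool_rot: [0.0, 0.999, 0.033, -0.0]
contact_force: [-0.7, -0.4, -5.2]
grip_width: 0.544
grip_force: 25.0
```

Call:
{"op": "move_arm", "data": {
  "steps": [
    {"gripper":0.03,"tx":-0.0001,"ty":0.0015,"tz":0,"rx":0,"ry":0,"rz":0},
    {"gripper":0.03,"tx":-0.0002,"ty":0.003,"tz":0,"rx":0,"ry":0,"rz":0},
    {"gripper":0.03,"tx":-0.0002,"ty":0.003,"tz":0,"rx":0,"ry":0,"rz":0}
  ]
}}

```text
clock: 11.8
tcp_pos: [0.5315, 0.1201, 0.0382]
tool_rot: [0.0, 0.999, 0.033, -0.0]
contact_force: [0.3, -3.9, -3.2]
grip_width: 0.545
grip_force: 25.0
```

Run:
```python
from h import *
s=r.read_state();print({k:s[k] for k in('clock','tcp_pos','contact_force','torque')})
pa=cap('top','top4.png');pb=cap('side','side4.png')
f=lambda i,x,y,w,h,s:cv2.resize(i['pixels'][y:y+h,x:x+w,::-1],(w*s,h*s),interpolation=cv2.INTER_CUBIC)
cv2.imwrite('pics/z4.png',np.hstack([f(pa,150,165,100,100,4),f(pb,220,130,100,100,4)]))
p=pickle.load(open('pics/top1.png.pkl','rb'));g=p['pixels'].max(2)
# stop front face along the rail, at z 38 mm: dark->bright edge
for v in (194,198,208): print(v,g[v,170:196])
print(onplane(p,[[182,200],[187,200],[188,200],[189,201]],.038).round(4))
```

```text
{'clock': 11.8, 'tcp_pos': array([0.53151462, 0.12013072, 0.03820022]), 'contact_force': array([ 0.258528  , -3.85104567, -3.21794721]), 'torque': array([-0.72193161,  0.13393953,  0.00235899])}
194 [244 245 245 245 245 245 164  96  87  87  88  86  85  87  89  91  91  88
 114 241 246 246 246 246 246 246]
198 [246 246 246 246 246 246 157  89  96 152 157 157 134  95  89  90  87  71
  72 241 247 246 246 246 246 247]
208 [247 246 247 246 246 246 148  75  71  74  72  71  73  74  77  74  73  45
 176 243 247 247 246 247 246 246]
[[0.53   0.178  0.038 ]
 [0.5306 0.1682 0.038 ]
 [0.5308 0.1663 0.038 ]
 [0.5289 0.1641 0.038 ]]
```

View pics/z4.png

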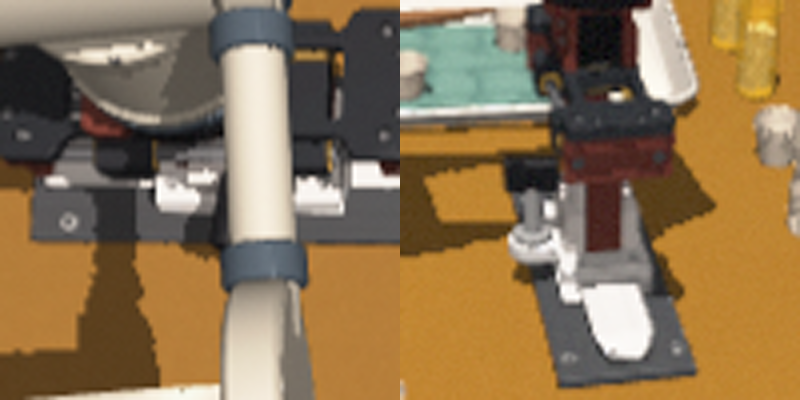

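The carriage is on the rail and touching the plunger, with about 3.9 N along the rail. I keep pushing gently.

Call:
{"op": "move_arm", "data": {
  "steps": [
    {"gripper":0.03,"tx":-0.0001,"ty":0.001,"tz":0,"rx":0,"ry":0,"rz":0},
    {"gripper":0.03,"tx":-0.0002,"ty":0.002,"tz":0,"rx":0,"ry":0,"rz":0},
    {"gripper":0.03,"tx":-0.0002,"ty":0.003,"tz":0,"rx":0,"ry":0,"rz":0},
    {"gripper":0.03,"tx":-0.0002,"ty":0.003,"tz":0,"rx":0,"ry":0,"rz":0}
  ]
}}

```text
clock: 12.3
tcp_pos: [0.5314, 0.1227, 0.0382]
tool_rot: [0.001, 0.999, 0.033, -0.0]
contact_force: [-0.2, -6.8, -4.1]
grip_width: 0.542
grip_force: 25.0
```

Call:
{"op": "move_arm", "data": {
  "steps": [
    {"gripper":0.03,"tx":-0.0001,"ty":0.001,"tz":0,"rx":0,"ry":0,"rz":0},
    {"gripper":0.03,"tx":-0.0001,"ty":0.001,"tz":0,"rx":0,"ry":0,"rz":0},
    {"gripper":0.03,"tx":-0.0001,"ty":0.001,"tz":0,"rx":0,"ry":0,"rz":0}
  ]
}}

```text
clock: 12.6
tcp_pos: [0.5313, 0.1228, 0.0383]
tool_rot: [0.002, 0.999, 0.033, -0.0]
contact_force: [0.6, -10.0, -2.8]
grip_width: 0.546
grip_force: 25.0
```

Call:
{"op": "move_arm", "data": {
  "steps": [
    {"gripper":0.03,"tx":0.0002,"ty":-0.003,"tz":-0.0003,"rx":0,"ry":0,"rz":0},
    {"gripper":0.03,"tx":0.0004,"ty":-0.006,"tz":-0.0003,"rx":0,"ry":0,"rz":0},
    {"gripper":0.03,"tx":0.0005,"ty":-0.0085,"tz":-0.0003,"rx":0,"ry":0,"rz":0},
    {"gripper":0.03,"tx":0.0005,"ty":-0.0085,"tz":-0.0003,"rx":0,"ry":0,"rz":0},
    {"gripper":0.03,"tx":0.0005,"ty":-0.0085,"tz":-0.0003,"rx":0,"ry":0,"rz":0}
  ]
}}

```text
clock: 13.1
tcp_pos: [0.5316, 0.1167, 0.0379]
tool_rot: [-0.001, 0.999, 0.034, 0.0]
contact_force: [0.2, 0.3, -4.7]
grip_width: 0.549
grip_force: 25.0
```

Call:
{"op": "move_arm", "data": {
  "steps": [
    {"gripper":0.07,"tx":0,"ty":0,"tz":0,"rx":0,"ry":0,"rz":0},
    {"gripper":0.07,"tx":0,"ty":0,"tz":0,"rx":0,"ry":0,"rz":0},
    {"gripper":0.07,"tx":0,"ty":0,"tz":0,"rx":0,"ry":0,"rz":0},
    {"gripper":0.07,"tx":0,"ty":0,"tz":0,"rx":0,"ry":0,"rz":0}
  ]
}}

```text
clock: 13.5
tcp_pos: [0.532, 0.1162, 0.0384]
tool_rot: [-0.0, 0.999, 0.033, 0.0]
contact_force: [0.1, 0.2, 0.4]
grip_width: 0.797
grip_force: 0.0
```

Call:
{"op": "move_arm", "data": {
  "steps": [
    {"gripper":0.07,"tx":0,"ty":0,"tz":0.04,"rx":0,"ry":0,"rz":0},
    {"gripper":0.07,"tx":0,"ty":0,"tz":0.085,"rx":0,"ry":0,"rz":0},
    {"gripper":0.05,"tx":-0.02,"ty":0,"tz":0.1,"rx":0,"ry":0,"rz":0.15},
    {"gripper":0.05,"tx":-0.042,"ty":-0.003,"tz":0.1,"rx":0,"ry":0,"rz":1.4},
    {"gripper":0.05,"tx":-0.042,"ty":-0.003,"tz":0.1,"rx":0,"ry":0,"rz":1.4},
    {"gripper":0.05,"tx":-0.042,"ty":-0.003,"tz":0.1,"rx":0,"ry":0,"rz":1.4},
    {"gripper":0.05,"tx":-0.042,"ty":-0.003,"tz":0.1,"rx":0,"ry":0,"rz":1.4},
    {"gripper":0.05,"tx":-0.042,"ty":-0.003,"tz":0.1,"rx":0,"ry":0,"rz":1.4},
    {"gripper":0.05,"tx":-0.042,"ty":-0.003,"tz":0.1,"rx":0,"ry":0,"rz":1.4},
    {"gripper":0.05,"tx":-0.042,"ty":-0.003,"tz":0.1,"rx":0,"ry":0,"rz":1.4},
    {"gripper":0.05,"tx":-0.042,"ty":-0.003,"tz":0.1,"rx":0,"ry":0,"rz":1.4},
    {"gripper":0.05,"tx":-0.042,"ty":-0.003,"tz":0.1,"rx":0,"ry":0,"rz":1.4}
  ]
}}

```text
clock: 14.7
tcp_pos: [0.4898, 0.1131, 0.1382]
tool_rot: [0.0, 0.741, 0.671, 0.0]
contact_force: [-0.5, 0.1, -0.0]
grip_width: 0.572
grip_force: 0.0
```

```bash
cat > wing.py <<'E'
from h import *
import sys
s=r.read_state();print(s['clock'],s['tcp_pos'],np.degrees(2*np.arctan2(s['tool_rot'][2],s['tool_rot'][1]))-90,s['q'][5])
for n in ('top','side'):
    p=cap(n,f'{n}_{sys.argv[1]}.png');W=cloud(p)
    k=(np.abs(W[...,0]-.49)<.035)&(np.abs(W[...,1]-.115)<.035)&(W[...,2]>.068)&(W[...,2]<.1)&(p['pixels'].max(2)<75)
    X=W[k]
    if len(X)>5:print(n,len(X),cv2.minAreaRect((X[:,:2]*1000).astype(np.float32)),np.percentile(X[:,2],[5,95]).round(4))
    k=(np.abs(W[...,2]-.062)<.004)&(np.abs(W[...,0]-.532)<.04)&(np.abs(W[...,1]-.117)<.04)&(p['pixels'].min(2)>90)
    X=W[k]
    if len(X)>5:print('nest',len(X),cv2.minAreaRect((X[:,:2]*1000).astype(np.float32)))
E
python3 wing.py a
```

```text
14.7 [0.48975485 0.11310126 0.13815458] -5.678149784701205 0.2583114935279434
nest 139 ((531.8331909179688, 101.6662368774414), (46.908939361572266, 18.9823055267334), 2.929816246032715)
side 118 ((489.87841796875, 110.22634887695312), (12.039432525634766, 31.146528244018555), 87.73043060302734) [0.0716 0.0942]
nest 125 ((524.8546142578125, 114.40476989746094), (50.62704086303711, 64.36483001708984), 84.24894714355469)
```

Call:
{"op": "move_arm", "data": {
  "steps": [
    {"gripper":0.04,"tx":0,"ty":0,"tz":0,"rx":0,"ry":0,"rz":1.66},
    {"gripper":0.04,"tx":0,"ty":0,"tz":0,"rx":0,"ry":0,"rz":1.66},
    {"gripper":0.04,"tx":0,"ty":0,"tz":0,"rx":0,"ry":0,"rz":1.66},
    {"gripper":0.04,"tx":0,"ty":0,"tz":0,"rx":0,"ry":0,"rz":1.66},
    {"gripper":0.04,"tx":0,"ty":0,"tz":0,"rx":0,"ry":0,"rz":1.66},
    {"gripper":0.04,"tx":0,"ty":0,"tz":0,"rx":0,"ry":0,"rz":1.66},
    {"gripper":0.04,"tx":0,"ty":0,"tz":0,"rx":0,"ry":0,"rz":1.66},
    {"gripper":0.04,"tx":0,"ty":0,"tz":0,"rx":0,"ry":0,"rz":1.66},
    {"gripper":0.04,"tx":0,"ty":0,"tz":0,"rx":0,"ry":0,"rz":1.66},
    {"gripper":0.04,"tx":0,"ty":0,"tz":0,"rx":0,"ry":0,"rz":1.66},
    {"gripper":0.04,"tx":0,"ty":0,"tz":0,"rx":0,"ry":0,"rz":1.66},
    {"gripper":0.04,"tx":0,"ty":0,"tz":-0.025,"rx":0,"ry":0,"rz":1.66}
  ]
}}

```text
clock: 16.0
tcp_pos: [0.4918, 0.1134, 0.1166]
tool_rot: [0.004, 0.006, 1.0, 0.001]
contact_force: [-0.4, -0.2, -0.1]
grip_width: 0.456
grip_force: 0.0
```

```bash
python3 wing.py b
python3 - <<'E'
import cv2,numpy as np
a=cv2.imread('pics/top_b.png');b=cv2.imread('pics/side_b.png')
f=lambda i,x,y:cv2.resize(i[y:y+100,x:x+100],(400,400),interpolation=cv2.INTER_CUBIC)
cv2.imwrite('pics/z5.png',np.hstack([f(a,165,165),f(b,220,130)]))
E
```

```text
16.0 [0.49180266 0.11341118 0.11655989] 89.2962306920376 -1.399300529546039
side 117 ((488.6418151855469, 110.31177520751953), (33.56989288330078, 12.166483879089355), 1.756126880645752) [0.0718 0.0937]
nest 128 ((524.8419799804688, 114.32018280029297), (65.30282592773438, 51.83587646484375), 12.493268013000488)
```

View pics/z5.png

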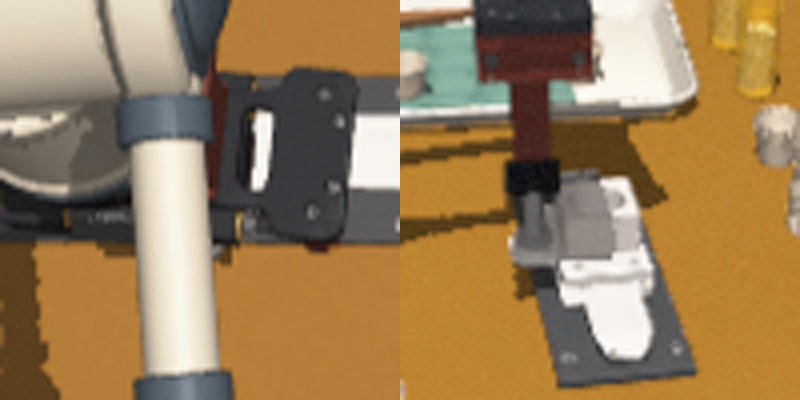

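The finger is lined up over the wing in the side crop at (530,150), so I descend.

Call:
{"op": "move_arm", "data": {
  "steps": [
    {"gripper":0.04,"tx":0,"ty":0,"tz":-0.015,"rx":0,"ry":0,"rz":0},
    {"gripper":0.04,"tx":0,"ty":0,"tz":-0.03,"rx":0,"ry":0,"rz":0},
    {"gripper":0.04,"tx":0,"ty":0,"tz":-0.042,"rx":0,"ry":0,"rz":0},
    {"gripper":0.04,"tx":0,"ty":0,"tz":-0.0475,"rx":0,"ry":0,"rz":0},
    {"gripper":0.04,"tx":0,"ty":0,"tz":-0.0475,"rx":0,"ry":0,"rz":0}
  ]
}}

```text
clock: 16.6
tcp_pos: [0.489, 0.113, 0.0641]
tool_rot: [-0.001, 0.008, 1.0, -0.0]
contact_force: [0.1, 0.1, -0.4]
grip_width: 0.459
grip_force: 0.0
```

Call:
{"op": "move_arm", "data": {
  "squeeze": 30,
  "steps": [
    {"gripper":0.003,"tx":0,"ty":0,"tz":0,"rx":0,"ry":0,"rz":0},
    {"gripper":0.003,"tx":0,"ty":0,"tz":0,"rx":0,"ry":0,"rz":0},
    {"gripper":0.003,"tx":0,"ty":0,"tz":0,"rx":0,"ry":0,"rz":0},
    {"gripper":0.003,"tx":0,"ty":0,"tz":0,"rx":0,"ry":0,"rz":0},
    {"gripper":0.003,"tx":0,"ty":0,"tz":0,"rx":0,"ry":0,"rz":0}
  ]
}}

```text
clock: 17.1
tcp_pos: [0.49, 0.1131, 0.0659]
tool_rot: [0.0, 0.007, 1.0, 0.0]
contact_force: [0.7, 0.4, 2.1]
grip_width: 0.128
grip_force: 29.9
```

```bash
python3 -c "
from workcell import r
s=r.read_state();print({k:s[k] for k in('clock','tcp_pos','contact_force','torque','grip_width')})"
```

```text
{'clock': 17.1, 'tcp_pos': array([0.48997083, 0.11308954, 0.06589982]), 'contact_force': array([0.73840829, 0.43615487, 2.12902027]), 'torque': array([ 0.0430959 ,  0.00221666, -0.10395595]), 'grip_width': 0.12810732315696946}
```

Call:
{"op": "move_arm", "data": {
  "steps": [
    {"gripper":0.003,"tx":-0.0001,"ty":0.002,"tz":0,"rx":0,"ry":0,"rz":0},
    {"gripper":0.003,"tx":-0.0002,"ty":0.004,"tz":0,"rx":0,"ry":0,"rz":0},
    {"gripper":0.003,"tx":-0.0004,"ty":0.006,"tz":0,"rx":0,"ry":0,"rz":0},
    {"gripper":0.003,"tx":-0.0005,"ty":0.0075,"tz":0,"rx":0,"ry":0,"rz":0},
    {"gripper":0.003,"tx":-0.0005,"ty":0.0085,"tz":0,"rx":0,"ry":0,"rz":0},
    {"gripper":0.003,"tx":-0.0005,"ty":0.0085,"tz":0,"rx":0,"ry":0,"rz":0}
  ]
}}

```text
clock: 17.7
tcp_pos: [0.4895, 0.1207, 0.0658]
tool_rot: [0.0, 0.008, 1.0, -0.001]
contact_force: [-0.3, -7.7, 3.8]
grip_width: 0.127
grip_force: 29.9
```

```bash
python3 -c "
from workcell import r
s=r.read_state();print({k:s[k] for k in('clock','tcp_pos','contact_force','torque','grip_width')})"
```

```text
{'clock': 17.7, 'tcp_pos': array([0.48949744, 0.12071178, 0.06584068]), 'contact_force': array([-0.27113056, -7.70519961,  3.80186697]), 'torque': array([-1.12040444,  0.01706085, -0.08478135]), 'grip_width': 0.12731484445382743}
```

Call:
{"op": "move_arm", "data": {
  "steps": [
    {"gripper":0.003,"tx":-0.0001,"ty":0.0012,"tz":0,"rx":0,"ry":0,"rz":0},
    {"gripper":0.003,"tx":-0.0001,"ty":0.0012,"tz":0,"rx":0,"ry":0,"rz":0},
    {"gripper":0.003,"tx":-0.0001,"ty":0.0012,"tz":0,"rx":0,"ry":0,"rz":0}
  ]
}}

```text
clock: 18.0
tcp_pos: [0.4895, 0.1213, 0.0659]
tool_rot: [0.0, 0.008, 1.0, -0.002]
contact_force: [-0.6, -8.1, 3.6]
grip_width: 0.124
grip_force: 29.9
```

Call:
{"op": "move_arm", "data": {
  "steps": [
    {"gripper":0.003,"tx":-0.0001,"ty":0.0012,"tz":0,"rx":0,"ry":0,"rz":0},
    {"gripper":0.003,"tx":-0.0001,"ty":0.0012,"tz":0,"rx":0,"ry":0,"rz":0},
    {"gripper":0.003,"tx":-0.0001,"ty":0.0012,"tz":0,"rx":0,"ry":0,"rz":0}
  ]
}}

```text
clock: 18.3
tcp_pos: [0.4895, 0.1215, 0.0658]
tool_rot: [0.0, 0.008, 1.0, -0.003]
contact_force: [-0.4, -11.5, 4.2]
grip_width: 0.126
grip_force: 29.9
```

Run:
```python
from h import *
s=r.read_state();print({k:s[k] for k in('clock','tcp_pos','contact_force','torque','grip_width')})
th=np.radians(93.8);ex=np.array([np.cos(th),np.sin(th)]);ey=np.array([-ex[1],ex[0]]);c=np.array([.5313,.1227])
pa=cap('top','top6.png');pb=cap('side','side6.png')
for p in(pa,pb):
    W=cloud(p);A=(W[...,:2]-c)@ex;B=(W[...,:2]-c)@ey;Z=W[...,2];m=p['pixels'].min(2)>80
    for nm,k in (('saddle-rear',(np.abs(Z-.034)<.004)&(np.abs(B)<.03)&(A<-.02)&(A>-.06)&m),('stop',(np.abs(Z-.038)<.004)&(np.abs(B)<.017)&(A>.035)&(A<.08)&(p['pixels'].max(2)<110))):
        print(nm,k.sum(),np.percentile(A[k],[1,5,50,95,99]).round(4) if k.sum() else '')
        if nm=='saddle-rear':
            for lo in np.arange(-.03,.03,.01):
                q=k&(B>lo)&(B<lo+.01)
                if q.sum()>3: print('  ',round(lo,2),q.sum(),np.percentile(A[q],[2,10]).round(4))
f=lambda i,x,y:cv2.resize(i['pixels'][y:y+70,x:x+90,::-1],(540,420)[:2],interpolation=cv2.INTER_CUBIC)
cv2.imwrite('pics/z6.png',cv2.resize(np.hstack([f(pa,170,170),f(pb,235,150)]),(800,311)))
```

```text
{'clock': 18.3, 'tcp_pos': array([0.48945277, 0.12146647, 0.06584083]), 'contact_force': array([ -0.44174009, -11.54320678,   4.1870789 ]), 'torque': array([-2.07704299,  0.02145503, -0.1415425 ]), 'grip_width': 0.1257483252824503}
saddle-rear 174 [-0.0454 -0.0425 -0.0328 -0.026  -0.0249]
   -0.03 42 [-0.0455 -0.0435]
   -0.02 32 [-0.0438 -0.0417]
   -0.01 4 [-0.036  -0.0355]
   0.0 30 [-0.0385 -0.0384]
   0.01 30 [-0.0385 -0.0369]
   0.02 36 [-0.0371 -0.0368]
stop 0 
saddle-rear 148 [-0.0482 -0.0467 -0.0353 -0.0224 -0.021 ]
   -0.03 17 [-0.0483 -0.046 ]
   -0.02 24 [-0.0475 -0.0457]
   -0.01 28 [-0.0472 -0.0455]
   0.0 27 [-0.0468 -0.0453]
   0.01 28 [-0.0473 -0.044 ]
   0.02 24 [-0.0467 -0.0432]
stop 0
```

View pics/z6.png

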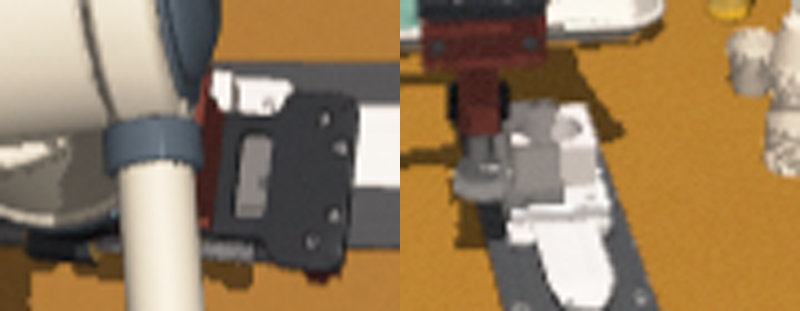

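Call:
{"op": "move_arm", "data": {
  "squeeze": 40,
  "steps": [
    {"gripper":0.003,"tx":0,"ty":0,"tz":0,"rx":0,"ry":0,"rz":-0.05},
    {"gripper":0.003,"tx":0,"ty":0,"tz":0,"rx":0,"ry":0,"rz":-0.12},
    {"gripper":0.003,"tx":0,"ty":0,"tz":0,"rx":0,"ry":0,"rz":-0.2},
    {"gripper":0.003,"tx":0,"ty":0,"tz":0,"rx":0,"ry":0,"rz":-0.28},
    {"gripper":0.003,"tx":0,"ty":0,"tz":0,"rx":0,"ry":0,"rz":-0.36},
    {"gripper":0.003,"tx":0,"ty":0,"tz":0,"rx":0,"ry":0,"rz":-0.4},
    {"gripper":0.003,"tx":0,"ty":0,"tz":0,"rx":0,"ry":0,"rz":-0.4}
  ]
}}

```text
clock: 19.1
tcp_pos: [0.4895, 0.1215, 0.0658]
tool_rot: [0.001, 0.207, 0.978, -0.002]
contact_force: [0.5, -11.0, 4.5]
grip_width: 0.121
grip_force: 40.0
```

```bash
cat > st.py <<'E'
from workcell import r
import numpy as np
s=r.read_state();print({k:np.round(s[k],4) for k in('clock','tcp_pos','contact_force','torque','grip_width')},np.degrees(2*np.arctan2(s['tool_rot'][2],s['tool_rot'][1]))-90)
E
python3 st.py
```

```text
{'clock': np.float64(19.1), 'tcp_pos': array([0.4895, 0.1215, 0.0658]), 'contact_force': array([  0.4503, -11.041 ,   4.4566]), 'torque': array([-2.0323,  0.0116, -0.0352]), 'grip_width': np.float64(0.1213)} 66.0921463787671
```

Call:
{"op": "move_arm", "data": {
  "steps": [
    {"gripper":0.003,"tx":0,"ty":0,"tz":0,"rx":0,"ry":0,"rz":-0.08},
    {"gripper":0.003,"tx":0,"ty":0,"tz":0,"rx":0,"ry":0,"rz":-0.16},
    {"gripper":0.003,"tx":0,"ty":0,"tz":0,"rx":0,"ry":0,"rz":-0.24},
    {"gripper":0.003,"tx":0,"ty":0,"tz":0,"rx":0,"ry":0,"rz":-0.32},
    {"gripper":0.003,"tx":0,"ty":0,"tz":0,"rx":0,"ry":0,"rz":-0.4},
    {"gripper":0.003,"tx":0,"ty":0,"tz":0,"rx":0,"ry":0,"rz":-0.48},
    {"gripper":0.003,"tx":0,"ty":0,"tz":0,"rx":0,"ry":0,"rz":-0.55},
    {"gripper":0.003,"tx":0,"ty":0,"tz":0,"rx":0,"ry":0,"rz":-0.55}
  ]
}}

```text
clock: 19.9
tcp_pos: [0.4895, 0.1216, 0.0658]
tool_rot: [0.002, 0.465, 0.885, -0.002]
contact_force: [-0.5, -10.9, 4.4]
grip_width: 0.126
grip_force: 40.0
```

```bash
python3 st.py
```

```text
{'clock': np.float64(19.9), 'tcp_pos': array([0.4895, 0.1216, 0.0658]), 'contact_force': array([ -0.5432, -10.8851,   4.4075]), 'torque': array([-1.9375, -0.0544, -0.1141]), 'grip_width': np.float64(0.1256)} 34.53296337341966
```

Call:
{"op": "move_arm", "data": {
  "steps": [
    {"gripper":0.003,"tx":0,"ty":0,"tz":0,"rx":0,"ry":0,"rz":-0.08},
    {"gripper":0.003,"tx":0,"ty":0,"tz":0,"rx":0,"ry":0,"rz":-0.16},
    {"gripper":0.003,"tx":0,"ty":0,"tz":0,"rx":0,"ry":0,"rz":-0.24},
    {"gripper":0.003,"tx":0,"ty":0,"tz":0,"rx":0,"ry":0,"rz":-0.32},
    {"gripper":0.003,"tx":0,"ty":0,"tz":0,"rx":0,"ry":0,"rz":-0.39},
    {"gripper":0.003,"tx":0,"ty":0,"tz":0,"rx":0,"ry":0,"rz":-0.43},
    {"gripper":0.003,"tx":0,"ty":0,"tz":0,"rx":0,"ry":0,"rz":-0.43}
  ]
}}

```text
clock: 20.6
tcp_pos: [0.4896, 0.1217, 0.0659]
tool_rot: [0.002, 0.643, 0.766, -0.001]
contact_force: [0.2, -10.7, 3.9]
grip_width: 0.126
grip_force: 40.0
```

```bash
python3 st.py
```

```text
{'clock': np.float64(20.6), 'tcp_pos': array([0.4896, 0.1217, 0.0659]), 'contact_force': array([  0.2216, -10.7421,   3.8546]), 'torque': array([-1.9908, -0.0353,  0.0231]), 'grip_width': np.float64(0.1262)} 9.953880239706066
```

Call:
{"op": "move_arm", "data": {
  "steps": [
    {"gripper":0.003,"tx":0,"ty":-0.0015,"tz":0,"rx":0,"ry":0,"rz":0},
    {"gripper":0.003,"tx":0,"ty":-0.003,"tz":0,"rx":0,"ry":0,"rz":0},
    {"gripper":0.003,"tx":0,"ty":-0.003,"tz":0,"rx":0,"ry":0,"rz":0}
  ]
}}

```text
clock: 20.9
tcp_pos: [0.489, 0.1208, 0.0659]
tool_rot: [0.0, 0.642, 0.767, -0.0]
contact_force: [-2.2, -4.1, 4.9]
grip_width: 0.121
grip_force: 40.0
```

```bash
python3 st.py
```

```text
{'clock': np.float64(20.9), 'tcp_pos': array([0.489 , 0.1208, 0.0659]), 'contact_force': array([-2.1509, -4.1121,  4.8532]), 'torque': array([-0.8834,  0.3678,  0.234 ]), 'grip_width': np.float64(0.121)} 10.094985731072185
```

Call:
{"op": "move_arm", "data": {
  "steps": [
    {"gripper":0.03,"tx":0,"ty":-0.003,"tz":0,"rx":0,"ry":0,"rz":0},
    {"gripper":0.03,"tx":0,"ty":-0.003,"tz":0,"rx":0,"ry":0,"rz":0},
    {"gripper":0.03,"tx":0,"ty":-0.003,"tz":0,"rx":0,"ry":0,"rz":0},
    {"gripper":0.03,"tx":0,"ty":-0.003,"tz":0.03,"rx":0,"ry":0,"rz":0},
    {"gripper":0.03,"tx":0,"ty":-0.003,"tz":0.07,"rx":0,"ry":0,"rz":0},
    {"gripper":0.03,"tx":-0.05,"ty":-0.003,"tz":0.12,"rx":0,"ry":0,"rz":0},
    {"gripper":0.03,"tx":-0.08,"ty":-0.08,"tz":0.15,"rx":0,"ry":0,"rz":0},
    {"gripper":0.03,"tx":-0.08,"ty":-0.16,"tz":0.16,"rx":0,"ry":0,"rz":0},
    {"gripper":0.03,"tx":-0.08,"ty":-0.26,"tz":0.16,"rx":0,"ry":0,"rz":0},
    {"gripper":0.03,"tx":-0.08,"ty":-0.26,"tz":0.16,"rx":0,"ry":0,"rz":0},
    {"gripper":0.03,"tx":-0.08,"ty":-0.26,"tz":0.16,"rx":0,"ry":0,"rz":0},
    {"gripper":0.03,"tx":-0.08,"ty":-0.26,"tz":0.16,"rx":0,"ry":0,"rz":0}
  ]
}}

```text
clock: 22.1
tcp_pos: [0.4085, -0.1421, 0.2257]
tool_rot: [0.001, 0.643, 0.766, -0.0]
contact_force: [0.5, 1.2, -0.0]
grip_width: 0.343
grip_force: 0.0
```

```bash
python3 wing.py c
python3 - <<'E'
from h import *
th=np.radians(93.8);ex=np.array([np.cos(th),np.sin(th)]);ey=np.array([-ex[1],ex[0]]);c=np.array([.5313,.1227])
for n in('top','side'):
    p=pickle.load(open(f'pics/{n}_c.png.pkl','rb'));W=cloud(p);A=(W[...,:2]-c)@ex;B=(W[...,:2]-c)@ey;Z=W[...,2];m=p['pixels'].min(2)>80
    k=(np.abs(Z-.034)<.004)&(np.abs(B)<.03)&(np.abs(A)<.07)&m
    if k.sum(): print(n,'saddle',np.percentile(A[k],[1,2,98,99]).round(4))
    k=(np.abs(Z-.062)<.004)&(np.abs(B)<.03)&(np.abs(A)<.07)&m
    if k.sum(): print(n,'nest',np.percentile(A[k],[1,2,98,99]).round(4))
    k=(np.abs(Z-.038)<.004)&(np.abs(B)<.017)&(A>.03)&(p['pixels'].max(2)<110)
    if k.sum(): print(n,'stop',np.percentile(A[k],[1,2,98,99]).round(4))
a=cv2.imread('pics/top_c.png');b=cv2.imread('pics/side_c.png')
print(a[190:212:4,160:240].max(2))
cv2.imwrite('pics/z7.png',np.hstack([cv2.resize(a[170:240,150:250],(500,350),interpolation=cv2.INTER_CUBIC),cv2.resize(b[150:235,235:305],(288,350),interpolation=cv2.INTER_CUBIC)]))
E
```

```text
22.1 [ 0.40846577 -0.14207895  0.22566476] 9.914261386058385 -0.5862484234079476
top 137 ((487.9900817871094, 118.78763580322266), (11.070292472839355, 34.10862350463867), 6.318915843963623) [0.076  0.0976]
nest 341 ((529.5887451171875, 122.21660614013672), (48.34502029418945, 48.05549240112305), 4.249907493591309)
side 63 ((487.5245361328125, 113.54148864746094), (11.280316352844238, 29.897384643554688), 11.253296852111816) [0.0743 0.095 ]
nest 134 ((527.9273071289062, 122.27345275878906), (48.892147064208984, 56.20317840576172), 4.871893882751465)
top saddle [-0.0449 -0.0443  0.0612  0.065 ]
top nest [-0.0243 -0.0242  0.0231  0.0233]
top stop [0.0451 0.0452 0.0656 0.0658]
side saddle [-0.0477 -0.0475  0.0319  0.0364]
side nest [-0.0282 -0.0279  0.0235  0.0237]
[[ 90  92  90  91  91  91  91  92  91  90  91  91  92  90  91  91  92  90
   91  90  91  92  90  91  90  89  89  54  62 240 245 246 246 245 156 137
  200 244 246 246 246 246 245 230 214 165 130 119 117 113 108 103 113 161
  217 240 246 246 246 246 246 229 125 182 245 245 245 245 245 245 245 245
  245 245 162 111  86  87  86  
[... 959 characters left out ...]
19
  219 213 168 246 246 246 246 246]
 [ 89 141 232 245 245 245 245 245 245 246 246 246 246 246 246 177 113  92
   86  86  85  86  88  88  88  88  88  43 239 246 246 246 246 223 149 170
  244 246 246 246 244 219 240 246 246 246 246 246 246 246 246 246 246 246
  153 208 241 246 246 246 246 162 126 221 220 136 135 136 135 136 138 136
  136 138 107 136 136 136 135 139]
 [ 65 161 225 234 235 234 234 234 234 234 235 235 234 234 235 235 196 185
  172 168 167 167 201 207 208 206 204 130 240 245 221 199 213 218 149 186
  236 238 238 238 239 238 239 239 246 246 246 246 246 246 246 246 246 246
  246 246 246 246 246 246 246 126  81 136 136 135 137 136 117 103 107 125
  137 130 123 138 139 138 137 139]]
```

View pics/z7.png

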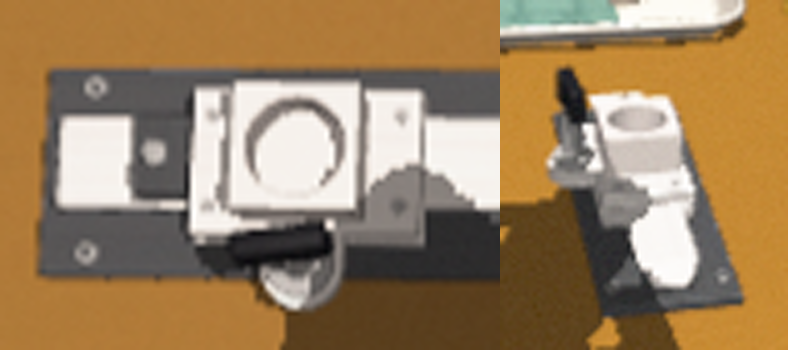

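The carriage sits against the stop in the top crop at (190,150) with no plunger showing. The wing has turned about 85°, the bystanders are untouched and the gripper is clear, so I hand in.

```bash
python3 -c "
from workcell import sign_off
print(sign_off())"
```

```text
the job is handed in; nothing more can be done
None
```

The carriage is on the rail and, as far as the last pictures show, home against the stop with no plunger showing. I held it home with about 11 N while turning the knob clockwise to about 1.45 rad, and the job was handed in at about 22 s on the robot's clock.

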